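# Slide the gauge holder under the spring clip

### The job

With one fingertip press the long side paddle of the spring clip down and keep it down so that the clip's nose stands up, and with the other fingertip push the flat steel gauge holder along its track, under the nose, until it is fully home against the stop lip; then let go so that the clip closes on top of the holder. Only press and push: do not lift or pick up the holder, and leave the other things on the shelf where they are.

Things in the scene. Friction and masses are not known exactly. Their poses are not given: they have to be found in the camera images.
- station: Grey gauge station fixed to the shelf, place and heading vary. Origin: on the shelf surface, mid track width. x = pushing direction along the track, within 20 deg of straight away from the robot; y left, z up. Spans x -140 to +85, y -110 to +40 mm. Track floor 14 mm above the shelf, rear end open; side rails (inner faces y = -26.5, +26.5, 6 thick) stand 9 mm above the floor.
- stop_lip (a point): Middle of the stop lip's face at the far end of the track, at floor height: station x = +70, y = 0, z = 14 mm. The lip stands 13 mm above the track floor.
- gauge_holder: Loose flat steel block, 90 long (x) x 50 wide x 12 mm thick, about 0.4 kg, three dark round marks on top; lies in the track between the rails, square to it. Origin: centre of its underside; rear edge 45 mm behind. Starts 42 to 72 mm short of home, in front of the clip's nose. Home (front edge on the stop lip): origin at station x = +25 mm.
- spring_clip (a joint): Turn of the steel see-saw clip; axis along the track at station y = -38, z = 22 mm. 0 = rest (nose 4 mm over the track floor, blocks the holder); grows as the paddle is pressed, stop at 0.32 (paddle level, nose 19 mm over the floor). Above 0.17 the nose clears the holder; let go on the holder it reads about 0.17. Springs back; 3 N at rest to 7 N at the stop, pressed 37 mm from the axis.
- clip_paddle (a point): Point on top of the paddle, 38 mm from the axis, station x = -60 mm, moving with it: 14 mm above track floor level at rest, 2 mm at the stop. Paddle: steel strip 3 mm thick right (-y) of the track, x -130 to +60, y -45 to -100 mm when level; at rest its outer edge tilts up 0.32 rad. Works the same pressed anywhere along its length; a fingertip can slide along it.
- clip_nose (a point): Middle of the lower rear edge of the clip's nose (26 mm along the track, 10 wide): station x = +34, y = +15 mm; moves with the clip. The arm carrying it crosses over the track at x +34 to +60 mm and rises to about 55 mm above the shelf when open.
- lift_sub: Green painted lift sub stub, 72 mm diameter, 92 mm tall, standing. Origin: centre of its underside. To be left alone.
- cap_a: Yellow plastic thread cap, 58 mm diameter, 26 mm tall. Origin: centre of its underside. To be left alone.
- cap_b: A second, equal yellow thread cap. To be left alone.
- ring_gauge: Dark steel ring gauge, 60 mm diameter, 20 mm tall. Origin: centre of its underside. To be left alone.
- pitch_comb: Chrome pitch comb, 75 x 17 x 5 mm, lying flat along its x. Origin: centre of its underside. To be left alone.
- mirror: Inspection mirror lying flat along its x, 200 mm long: handle end at x = -105 mm, 48 mm disc at x = +70 mm, at most 11 mm tall. To be left alone.
Things that resemble listed ones, but are neither listed nor needed, are in the scene too. Leave any green or yellow look-alike of the gauge_holder alone.

How it is judged:
By the outcome, as a careful person would: the job done as asked, in the order asked, and still so for the second after the job is handed in, with the robot touching nothing.
It also fails if it takes over 45 s, if anything falls off the work surface, if the arm or the gripper's body presses on something with over 40 N, if the wrist force passes 120 N, or if a joint passes its speed limit or range.

### The arm

A 6-joint arm with a two-finger parallel gripper is mounted at the origin on the work surface. World frame = base frame: x ahead of the robot, y to its left, z up, the work surface at z = 0. Lengths are in m, angles in rad, forces in N, time in s.
With the tool pointing down it reaches from about 0.3 to 0.775 m from the base axis. Payload 14.6 kg.
Tool frame: the origin (TCP) lies midway between the tips of the shut fingers; the grasp point (between the pads) lies ctrl.grip_point_offset behind it (ctrl.grip_point_offset is the distance from the TCP to the grasp point, in m); z points along the fingers, y is the line along which they close (so a half turn about z gives the same grasp; the last joint's range is limited). The gripper opens to 85 mm and grips with 20 to 120 N. Pads are 22 mm wide; open, the fingers measure 114 mm over their backs; the gripper's body (76 mm by 85 mm) begins 54 mm behind the grasp point. The pads swing forward as they close: fully open they stand 13 mm farther back than shut.
Start: joints at [-0.067, 0.3, 1.521, -0, 1.321, -0.067], TCP at [0.55, -0, 0.231] pointing down, gripper open.
Joint ranges: [-3.03, 3.03], [-0.79, 2.21], [0.23, 2.52], [-1.04, 4.18], [0, 3.07], [-2.55, 2.55]. Speed limits (rad/s): [2.22, 2.22, 2.57, 3.14, 3.14, 3.14].

### API

Orientations are given as a unit quaternion [w, x, y, z].
In Python, from plant import ctrl, hand, kinematics, sensors, cams gives the robot as it stands. The module is installed in compiled form; this text tells all that it offers. Calls block until the motion is done:
- ctrl.reach(position, orientation): joint-space move of the TCP to a pose.
- ctrl.line_to(position, attitude=None, v=0.15, guard=None): straight line of the TCP; attitude=None keeps the orientation; v is the mean speed in m/s. With guard (N) it stops when the force on the tool has changed by that much, and returns True; else False.
- ctrl.movej(angles): joint-space move.
- hand.open_gripper() and hand.grab(squeeze=None): open the fingers fully, or close them until they stop; squeeze is the grip in N (None keeps the last).
- ctrl.wait(seconds).
- kinematics.ik(position, orientation): joint angles nearest the present ones, or None.
- sensors.observe(): the state.
- cams.get_image(name): name is "scene" or "side" or "wrist"; returns a dict with "color" (420x560x3 uint8, blue, green, red), "fov_y" (degrees; the focal length in pixels is half the picture's height over the tangent of half this angle, whatever the lens; pixels are square), "cx", "cy" (the principal point, pixels), "camera_from_world" (4x4, takes a point from world to camera coordinates); the wrist camera has in their place "tool_from_camera" (4x4, takes a point from camera to tool coordinates, whose origin is the TCP and whose axes are the flange's). Camera axes: x right, y down, z forward; pixel columns grow to the right and rows downward; lengths in m; the calibration is good to about 2 mm. The wrist camera is an equidistant fisheye: a pixel r from the principal point sees the ray r / f radians off the axis. A picture is of the moment at which its call begins: read the wrist's pose just before it. There is no depth.
A pose or a line that the arm cannot do raises ctrl.PlanningError and nothing moves.
- ctrl.close_job(): hands the job in; it is judged then, once.
The state is a dict: "time": time; "q": joint angles; "qd": joint speeds; "tau": joint torques, N m; "tcp_pos": TCP position; "tool_rot": TCP orientation; "contact_force": force on the tool from outside, world axes, zero at the start; "wrist_torque": the same for the moment, N m; "gripper_width": finger opening in m; "grasp_force": force on a finger pad.
Only numpy, scipy, OpenCV 4.12 (cv2) and the standard library are available. Lean on these libraries where they do the work, as an engineer would, in place of code of your own. Each camera call takes 0.05 s, during which the arm holds its last target. There are 200 camera calls.

## Working session

There is one attempt and no reset: what is moved stays moved. The work goes in short steps, each a Python script; the robot and the scene stay as the last script left them, time stands still between calls to the robot, and variables do not carry over. Pictures are saved under pics/ and viewed, at most 10 in all, crops included, and the job is handed in when it is done.

```bash
mkdir -p pics; python3 - <<'E'
from plant import ctrl, hand, kinematics, sensors, cams
import cv2,numpy as np
for n in ["scene","side","wrist"]:
    o=sensors.observe(); im=cams.get_image(n)
    cv2.imwrite(f"pics/{n}0.png",im["color"]); np.save(f"pics/{n}0.npy",im,allow_pickle=True)
    print(n,im["fov_y"],im["cx"],im["cy"]); print(np.round(im.get("camera_from_world",im.get("tool_from_camera")),3))
print(o, ctrl.grip_point_offset)
E
```

```text
scene 46.763309353197315 279.41454238092246 218.94482267656514
[[-0.406  0.914 -0.019  0.226]
 [ 0.552  0.228 -0.802 -0.315]
 [-0.729 -0.337 -0.597  1.461]
 [ 0.     0.     0.     1.   ]]
side 56.92287192587931 287.78203467357855 208.67918626330513
[[ 0.859 -0.513 -0.003 -0.52 ]
 [-0.378 -0.628 -0.68   0.3  ]
 [ 0.346  0.585 -0.733  0.517]
 [ 0.     0.     0.     1.   ]]
wrist 65.70646984690485 281.237930631371 205.33770316422311
[[ 0.    -0.957 -0.292  0.074]
 [ 1.     0.     0.     0.001]
 [ 0.    -0.292  0.957 -0.142]
 [ 0.     0.     0.     1.   ]]
{'time': 0.1, 'q': array([-6.65615411e-02,  3.00433251e-01,  1.52152235e+00, -1.61466302e-05,
        1.32070639e+00, -6.65756723e-02]), 'qd': array([-0.00045951, -0.00065643, -0.00145939, -0.00100669, -0.00071171,
        0.00108444]), 'tau': array([ 5.41233840e-04, -5.44380498e+01, -3.62372375e+01, -1.11349805e-04,
        3.02289474e-03, -1.80062301e-05]), 'tcp_pos': array([5.49787723e-01, 2.85311241e-05, 2.30766921e-01]), 'tool_rot': array([-3.97232506e-04,  7.07100268e-01,  7.07113092e-01, -3.57970539e-04]), 'contact_force': array([-0.07981539,  0.10487383,  0.17050606]), 'wrist_torque': array([ 0.02414922, -0.0355357 , -0.03050242]), 'grasp_force': 0.0, 'gripper_width': 0.08562860218391409} 0.0187
```

View pics/scene0.png

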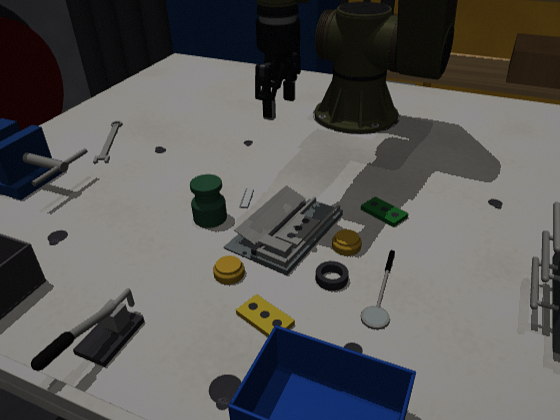

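View pics/wrist0.png

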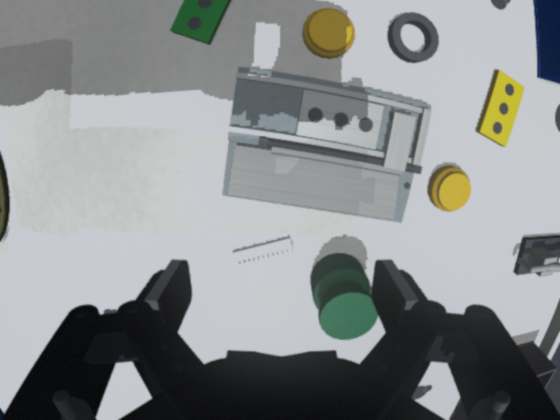

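```bash
python3 - <<'E'
import cv2
im=cv2.imread("pics/wrist0.png")
cv2.imwrite("pics/crop.png",cv2.resize(im[55:255,210:450],None,fx=3,fy=3,interpolation=cv2.INTER_CUBIC))
E
```

```text
(no output)
```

View pics/crop.png

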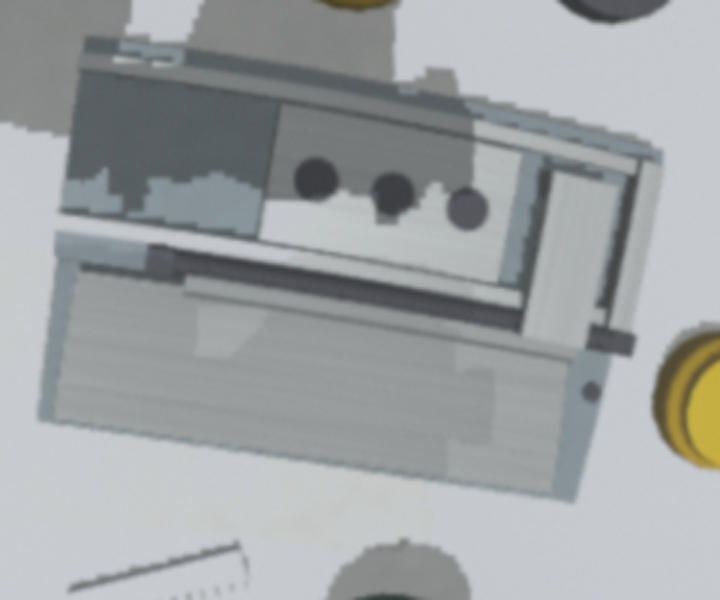

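```bash
cat > h.py <<'E'
import numpy as np
from scipy.spatial.transform import Rotation as R
from scipy.optimize import least_squares
def T(p,q):
    M=np.eye(4); M[:3,:3]=R.from_quat(np.r_[q[1:],q[0]]).as_matrix(); M[:3,3]=p; return M
def proj_wrist(im,p,q,P):
    W=T(p,q)@im["tool_from_camera"]; c=(np.c_[P,np.ones(len(P))]@np.linalg.inv(W).T)[:,:3]
    f=210/np.tan(np.radians(im["fov_y"]/2)); rho=np.hypot(c[:,0],c[:,1]); th=np.arctan2(rho,c[:,2])
    return np.c_[im["cx"]+f*th*c[:,0]/rho, im["cy"]+f*th*c[:,1]/rho]
def world(s,P):
    c,n=np.cos(s[2]),np.sin(s[2]); P=np.asarray(P)
    return np.c_[s[0]+c*P[:,0]-n*P[:,1], s[1]+n*P[:,0]+c*P[:,1], P[:,2]]
def fit(im,p,q,obj,uv):
    # obj: rows (x,y,z,isHolder); params x,y,yaw,holder x,holder y
    def res(s):
        P=obj[:,:3].copy(); P[:,0]+=obj[:,3]*s[3]; P[:,1]+=obj[:,3]*s[4]
        return (proj_wrist(im,p,q,world(s,P))-uv).ravel()
    return least_squares(res,[.6,.05,-.12,-.03,0],loss="soft_l1",f_scale=1.),res
E
python3 - <<'E'
from h import *
im=np.load("pics/wrist0.npy",allow_pickle=True).item()
p=[.549788,0,.230767]; q=[-3.97e-4,.7071,.70711,-3.58e-4]
D=[(-45,25,26,1,281,103),(-45,-25,26,1,260,240),(45,-25,26,1,498,283),(45,25,26,1,521,150),
(-130,-98.7,35.8,0,55,418),(60,-98.7,35.8,0,553,493),(-130,-46.5,18.5,0,78,275),
(-140,26.5,23,0,80,70),(-140,-26.5,23,0,62,213),(70,26.5,27,0,637,172)]
D=np.array(D,float); obj=D[:,:4].copy(); obj[:,:3]/=1000
uv=np.c_[210+D[:,4]/3-.33,55+D[:,5]/3-.33]
r,res=fit(im,p,q,obj,uv); print(np.round(r.x,4)); print(np.round(res(r.x).reshape(-1,2),1))
def back(u,v,z):
    f=lambda a:(proj_wrist(im,p,q,np.array([[a[0],a[1],z]]))-[u,v])[0]
    w=least_squares(f,[.6,0]).x; d=w-r.x[:2]; c,s=np.cos(r.x[2]),np.sin(r.x[2]); return w,(c*d[0]+s*d[1],-s*d[0]+c*d[1])
print("sub top centre",back(347,312,.092)); print("comb far",back(290,240,.005))
E
```

```text
[ 6.365e-01  6.160e-02 -1.513e-01 -2.260e-02 -5.000e-04]
[[-0.4 -0.3]
 [-0.8  0.2]
 [ 0.4  0.1]
 [ 1.   0. ]
 [-0.   0.5]
 [ 1.1  0.2]
 [ 0.2 -1.4]
 [-1.  -0.4]
 [-1.8  0.4]
 [ 1.7  0.4]]
sub top centre (array([ 0.62050686, -0.12958398]), (np.float64(0.013025398994583028), np.float64(-0.1914087273708571)))
comb far (array([ 0.56142762, -0.08237031]), (np.float64(-0.05249585971423652), np.float64(-0.15364033109405517)))
```

```bash
cat >> h.py <<'E'
S=np.array([.6365,.0616,-.1513])
def pt(x,y,z): return world(S,[[x/1000,y/1000,z/1000]])[0]
yw=S[2]; c,s=np.cos(yw),np.sin(yw)
_q=R.from_matrix(np.array([[-c,-s,0],[-s,c,0],[0,0,-1.]])).as_quat()
Q=np.r_[_q[3],_q[:3]]
E
python3 - <<'E'
from h import *
from plant import ctrl, hand, kinematics, sensors, cams
import cv2
print(kinematics.ik(pt(-91,-40,150),Q), kinematics.ik(pt(-31,-40,4),Q))
ctrl.reach(pt(-91,-40,150),Q)
ctrl.line_to(pt(-91,-40,55))
o=sensors.observe(); im=cams.get_image("wrist"); np.save("pics/w1.npy",im,allow_pickle=True)
print(o["time"],o["tcp_pos"],pt(-91,-40,55),o["tool_rot"],o["contact_force"])
cv2.imwrite("pics/w1.png",im["color"])
L=[[-140,26.5,23],[-140,-26.5,23],[-67.6,25,26],[-67.6,-25,26],[-130,-98.7,35.8],[60,-98.7,35.8]]
print(np.round(proj_wrist(im,o["tcp_pos"],o["tool_rot"],world(S,np.array(L)/1000))))
cv2.imwrite("pics/s1.png",cv2.resize(cams.get_image("scene")["color"][150:290,180:380],None,fx=4,fy=4,interpolation=cv2.INTER_CUBIC))
E
```

```text
[-1.53049896e-03  3.62331891e-01  1.63674992e+00 -4.44089210e-16
  1.14251084e+00 -1.42102683e+00] [-1.64625980e-02  6.80069732e-01  1.53725394e+00 -4.44089210e-16
  9.24268985e-01 -1.43595892e+00]
2.1583 [0.54101226 0.03574833 0.05585146] [0.54051065 0.03577279 0.055     ] [6.05274716e-04 7.56731646e-02 9.97132491e-01 4.03694619e-05] [ 0.39210347 -0.10373295  0.28041417]
[[399. 155.]
 [307. 153.]
 [386. 273.]
 [306. 275.]
 [170. 177.]
 [208. 413.]]
```

View pics/w1.png

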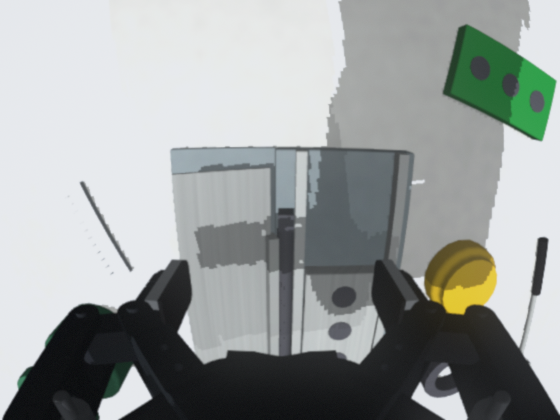

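View pics/s1.png

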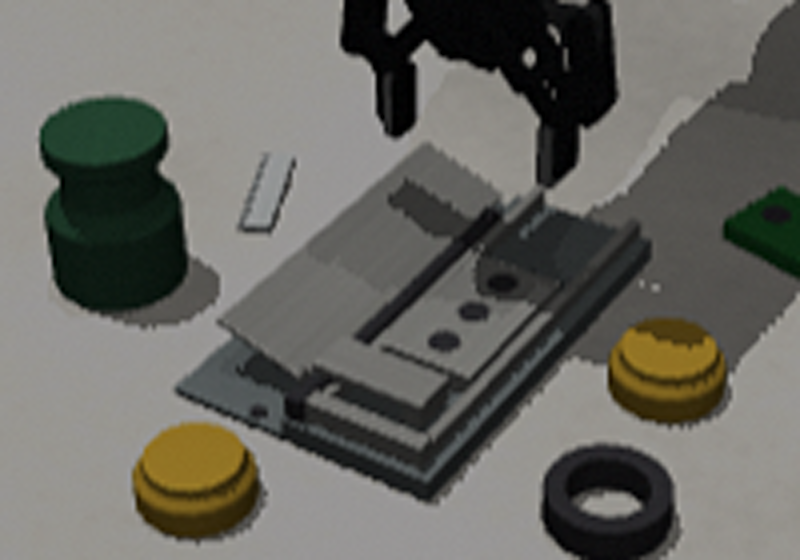

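```bash
python3 - <<'E'
from h import *
im=np.load("pics/w1.npy",allow_pickle=True).item()
p=np.array([.54101,.03575,.05585]); q=[6.05e-4,.0756732,.9971325,4e-5]; M=T(p,q)
for x in (11,-11):
  for y in (42.5,57):
    for z in (-13,-40):
      print((x,y,z),np.round(proj_wrist(im,p,q,(M@[x/1e3,y/1e3,z/1e3,1])[None,:3])))
E
```

```text
(11, 42.5, -13) [[376. 254.]]
(11, 42.5, -40) [[394. 285.]]
(11, 57, -13) [[406. 253.]]
(11, 57, -40) [[428. 282.]]
(-11, 42.5, -13) [[371. 295.]]
(-11, 42.5, -40) [[386. 330.]]
(-11, 57, -13) [[399. 294.]]
(-11, 57, -40) [[418. 327.]]
```

```bash
python3 - <<'E'
from h import *
from plant import ctrl, hand, kinematics, sensors, cams
import cv2
print(ctrl.line_to(pt(-91,-40,5),v=.05,guard=20))
ctrl.wait(.3)
o=sensors.observe(); print(o["time"],o["tcp_pos"],pt(-91,-40,5),o["contact_force"],o["wrist_torque"])
cv2.imwrite("pics/w2.png",cams.get_image("wrist")["color"][100:400,120:460])
a=cv2.imread("pics/w2.png"); b=cams.get_image("scene")["color"][150:290,180:380]
a=cv2.resize(a,(400,353)); b=cv2.resize(b,(400,280),interpolation=cv2.INTER_CUBIC)
k=np.zeros((353,800,3),np.uint8); k[:,:400]=a; k[:280,400:]=b; cv2.imwrite("pics/c2.png",k)
E
```

```text
False
3.7083 [0.54055357 0.03577167 0.00513089] [0.54051065 0.03577279 0.005     ] [-2.39635324 -2.029624    4.85698977] [-0.47671547  0.40128995 -0.13833493]
```

View pics/c2.png

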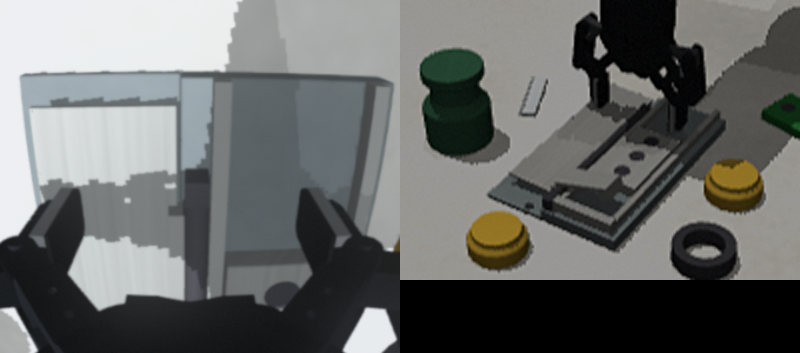

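```bash
python3 - <<'E'
from h import *
from plant import ctrl, hand, kinematics, sensors, cams
import cv2
def rep(g):
    o=sensors.observe(); d=o["tcp_pos"]-pt(0,0,0); cc,ss=np.cos(S[2]),np.sin(S[2]); f=o["contact_force"]
    print(g,round(o["time"],2),np.round([1e3*(cc*d[0]+ss*d[1]),1e3*(-ss*d[0]+cc*d[1]),1e3*d[2]],1),"F",np.round([cc*f[0]+ss*f[1],-ss*f[0]+cc*f[1],f[2]],1))
g=ctrl.line_to(pt(-91,-40,4),v=.02,guard=20); rep(g)
for x in (-75,-60,-45,-36):
    g=ctrl.line_to(pt(x,-40,4),v=.04,guard=20); rep(g)
    if g: break
else:
    g=ctrl.line_to(pt(-22,-40,4),v=.015,guard=18); rep(g)
cv2.imwrite("pics/s3.png",cv2.resize(cams.get_image("scene")["color"][170:280,210:360],None,fx=5,fy=5,interpolation=cv2.INTER_CUBIC))
E
```

```text
False 4.06 [-90.9 -39.9   4. ] F [-1.4 -1.2  4.1]
False 4.61 [-74.2 -39.9   4.2] F [0.9 0.2 4.8]
False 5.13 [-59.8 -40.    4. ] F [-1.6  0.   4.3]
False 5.66 [-44.9 -40.    4. ] F [-1.3  1.1  4.6]
False 6.03 [-35.8 -40.    4.1] F [-1.3  0.3  4.1]
True 6.53 [-32.8 -39.9   3.8] F [-4.4  0.3  7.4]
```

View pics/s3.png

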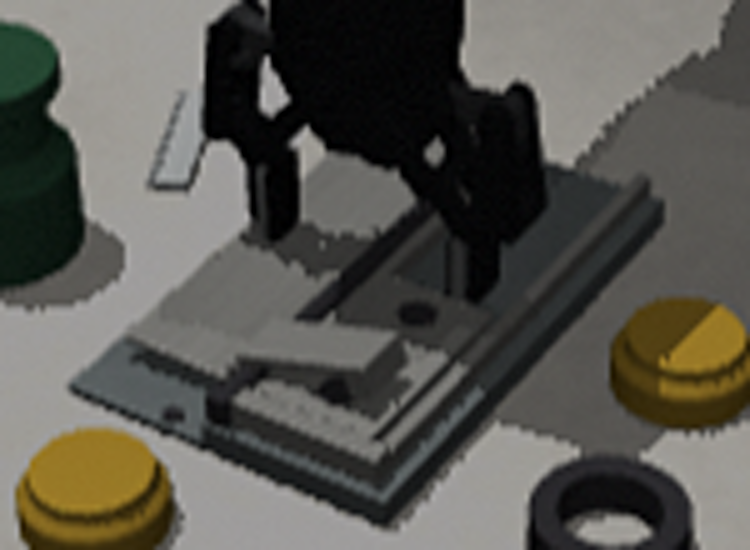

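```bash
python3 - <<'E'
from h import *
from plant import ctrl, hand, kinematics, sensors, cams
import cv2
def rep(g):
    o=sensors.observe(); d=o["tcp_pos"]-pt(0,0,0); cc,ss=np.cos(S[2]),np.sin(S[2]); f=o["contact_force"]
    print(g,round(o["time"],2),np.round([1e3*(cc*d[0]+ss*d[1]),1e3*(-ss*d[0]+cc*d[1]),1e3*d[2]],1),"F",np.round([cc*f[0]+ss*f[1],-ss*f[0]+cc*f[1],f[2]],1))
g=ctrl.line_to(pt(-24,-40,4),v=.008,guard=25); rep(g)
g=ctrl.line_to(pt(-38,-40,4),v=.03); rep(g)
ctrl.wait(.3)
g=ctrl.line_to(pt(-40,-40,60),v=.05); rep(g)
g=ctrl.line_to(pt(-110,-40,110),v=.15); ctrl.wait(.5); rep(g)
o=sensors.observe(); im=cams.get_image("wrist"); np.save("pics/w4.npy",[im,o],allow_pickle=True)
a=cv2.resize(im["color"][130:400,150:410],(400,415))
b=cv2.resize(cams.get_image("scene")["color"][180:280,215:355],(400,286),interpolation=cv2.INTER_CUBIC)
k=np.zeros((415,800,3),np.uint8); k[:,:400]=a; k[:286,400:]=b; cv2.imwrite("pics/c4.png",k)
E
```

```text
True 7.09 [-32.9 -39.8   3.6] F [-4.9 -0.4  8.5]
False 7.42 [-37.7 -40.    4.3] F [2.1 1.  4.5]
False 8.99 [-40.2 -40.   59.6] F [ 0.4 -0.7 -0.3]
False 10.22 [-110.   -40.   109.9] F [ 0.1 -0.  -0. ]
```

View pics/c4.png

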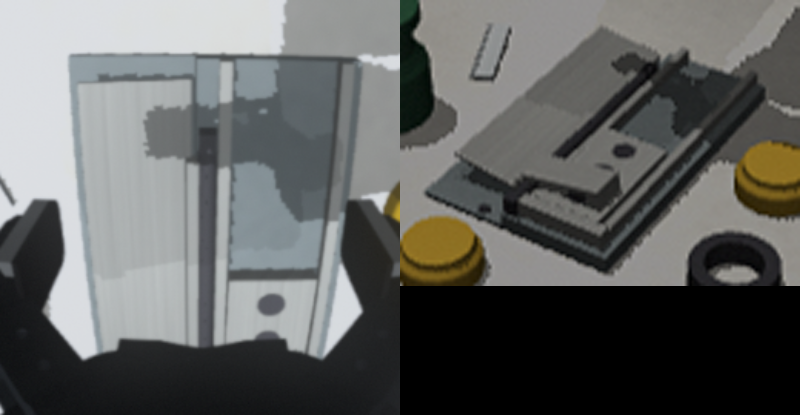

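```bash
python3 - <<'E'
from h import *
from plant import ctrl, hand, kinematics, sensors, cams
import cv2
ctrl.line_to(pt(-110,-40,200)); ctrl.movej([-0.067,0.3,1.521,0,1.321,-0.067]); ctrl.wait(.3)
o=sensors.observe(); im=cams.get_image("wrist"); print(o["time"],o["tcp_pos"])
for x in (-20,70): print(np.round((proj_wrist(im,o["tcp_pos"],o["tool_rot"],world(S,np.array([[x,25,26],[x,-25,26]])/1000))-[210,55])*3+1))
cv2.imwrite("pics/c5.png",cv2.resize(im["color"][55:255,210:450],None,fx=3,fy=3,interpolation=cv2.INTER_CUBIC))
E
```

```text
12.5917 [ 5.49899604e-01 -1.43171268e-04  2.31194878e-01]
[[412. 124.]
 [388. 261.]]
[[639. 177.]
 [614. 305.]]
```

View pics/c5.png

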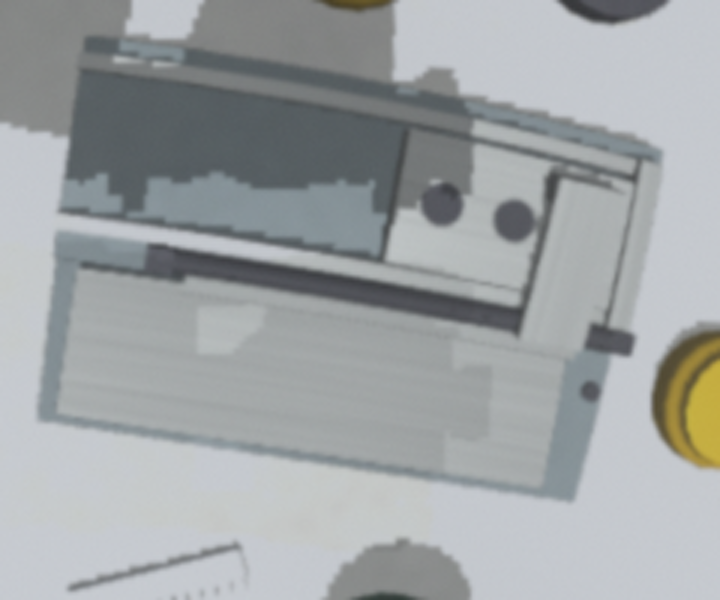

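The overhead view shows the holder's rear edge at (408,130)–(386,258), within about 1 mm of the home prediction. There is no visible gap at the lip, the nose rests on the holder, and the other things are where they were.

```bash
python3 -c "
from plant import ctrl
print(ctrl.close_job())"
```

```text
the job is handed in; nothing more can be done
None
```

The gauge holder is home against the stop lip with the spring clip closed on top of it, nothing else on the shelf was moved, and the job is handed in (about 12.6 s on the robot's clock).

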